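# Dock the crate in the bay that has no crate yet

### The job

One of the dock's two bays already holds a crate; the other has only a tin left standing in it. Stand the tin upright on the round cork mat, then push the loose crate, without lifting it, up the ramp of the bay you have freed until its rear edge drops behind the lip and it lies flat in the bay. Do not shift the crate that is already docked and do not knock over or push away the glue bottle.

Things in the scene. Friction and masses are not known exactly. Their poses are not given: they have to be found in the camera images.
- dock: Fixed wooden dock, two bays side by side; shifts and turns. Origin on the table, middle of the ramp foot; x = pushing direction up into the bays, y left across them, z up. Before the ramp a 3 mm thick loading board, 150 mm long, 256 wide. One ramp, 240 wide, rises from z 3 at x 0 to z 18 at x 64 mm. Guides 8 thick, 34 high start at x 36 (y -116, 0, 116); the outer ones flare out 11 mm towards x 0.
- lip_near (a point): Top rear edge of the lip at the head of the ramp, mid-lane, in the lane of the bay nearer the robot: dock x = 70 mm, y = +58 mm, z = 18 mm. The lip is level, 6 mm wide; behind it the bay floor is 10 mm lower. A crate's rear edge that passes this point drops behind the lip. Axes as the dock.
- lip_far (a point): Top rear edge of the lip at the head of the ramp, mid-lane, in the lane of the bay farther from the robot: dock x = 70 mm, y = -58 mm, z = 18 mm. The lip is level, 6 mm wide; behind it the bay floor is 10 mm lower. A crate's rear edge that passes this point drops behind the lip. Axes as the dock.
- bay_near (a point): Centre of the floor of the bay nearer the robot (dock x = 121 mm, y = +58, z = 8); axes as the dock. Bay and lane are 108 mm wide between guides; the bay is 102 mm long from the lip to the back wall (8 mm thick, 36 mm high).
- bay_far (a point): Centre of the floor of the bay farther from the robot (dock x = 121 mm, y = -58, z = 8); axes as the dock. Same size as the other bay.
- crate_center (a point): Centre of the loose crate: closed plain wooden box, nailed lid, 88 mm long (its x), 96 wide (its y), 56 high, too wide to grasp, 0.3 to 0.65 kg. Stands on the loading board, across the two lanes, its x turned up to 0.35 rad from the dock's x. It is docked with its x along the dock's x. Centre 28 mm above underside. Rubbery fingers must rise with it on the ramp or they hold it down.
- crate_seated_center (a point): Centre of the crate that already lies in one of the two bays (which one varies); same make and size as the loose crate, centre 28 mm above its underside. It is loose in the bay, with 6 to 7 mm of play each way.
- tin_center (a point): Centre of a closed upright tin can, 57 mm in diameter and 72 mm high, about 0.18 kg, standing on the floor of the bay that has no crate; the centre is half-way up, 36 mm above its underside.
- mat: Round cork mat, 100 mm across, 5 mm thick, fixed on the table in the gap between two wooden boxes whose sides are about 70 mm from its middle (box on its right up to 116 mm high, on its left 50 mm). Origin at the centre of its underside.
- glue_bottle: Standing round glue bottle, 46 mm in diameter and 152 mm high, loose, on the table between the boxes on the right, behind and nearer the robot than the crate. Wooden boxes 100 to 110 mm high stand close behind the crate (from about 190 mm before the ramp foot) and on its robot side; keep the gripper's body above them. Origin at the centre of its underside. A bystander.

How it is judged:
By the outcome, as a careful person would: the job done as asked, in the order asked, and still so for the second after the job is handed in, with the robot touching nothing.
It also fails if it takes over 67 s, if anything falls off the work surface, if the arm or the gripper's body presses on something with over 40 N, if the wrist force passes 120 N, or if a joint passes its speed limit or range.

### The arm

A 6-joint arm with a two-finger parallel gripper is mounted at the origin on a cart in front of the work surface, level with it; the furniture and walls round the work are solid. World frame = base frame: x ahead of the robot, y to its left, z up, the work surface at z = 0. Lengths are in mm, angles in rad, forces in N, time in s.
With the tool pointing down it reaches from about 275 to 850 mm from the base axis. Payload 19 kg.
Tool frame: the origin (TCP) lies on the centre line of the jaws, within the pads' length; the fingertips stand 14 mm ahead of it and the grasp point (between the pads) lies 5 mm behind it; y points along the fingers, z is the direction in which the jaws open and shut, and the axes are right-handed (so a half turn about y gives the same grasp; the last joint's range is limited). The gripper opens to 85 mm and grips with 20 to 120 N. Pads are 22 mm wide; open, the fingers measure 114 mm over their backs; the gripper's body (76 mm by 85 mm) begins 54 mm behind the grasp point. The pads swing forward as they close: fully open they stand 13 mm farther back than shut.
Start: joints at [1.034, 0.15, 1.437, -0, 1.554, -0.134], TCP at [225.399, 528.949, 245.267] pointing down, gripper open.
Joint ranges: [-2.8, 2.8], [-0.68, 2.1], [0.12, 2.68], [-1.39, 4.53], [0.16, 2.79], [-2.81, 2.81]. Speed limits (rad/s): [1.89, 1.89, 2.22, 3.01, 3.01, 3.01].

### API

Orientations are given as a 3x3 rotation matrix whose columns are the frame's x, y, z axes.
In Python, from plant import manip gives the robot as it stands.
- The arm moves only by the shell command python3 -m creep 'ROWS' [FORCE]. ROWS is JSON, a list of rows, each a list of 7 numbers: the shift along the tool's x, y, z in mm, then the turn, a rotation vector about the tool's x, y, z in degrees, then the closure, from 0 (fully open) to 1 (shut). In form: [[x, y, z, wx, wy, wz, claw], ...]. A call has 1 to 5 rows; each row is the pose to reach, as a shift and turn from the pose commanded when the call began, along the tool's axes at that moment; what a row does not reach only later rows make up. A row lasts 1/8 s, in which the tool goes at most 62.5 mm and 10.7 degrees, less where a joint would pass 70% of its speed; a pose out of reach is approached as far as the arm can. A call with a gripper value outside its range is refused whole. The fingers move at their own pace and stop on an object; FORCE is the grip in N (left out, the last holds). Time passes only in rows, so rows that repeat a pose let the fingers close. It gives the time, the measured TCP pose, the force and the opening at its end, in the units of the state.
- manip.observe(): the state, without advancing time (a new reading comes with each control period).
- manip.get_image(name): name is "side" or "top"; returns the picture (480x640x3 uint8, red, green, blue); there is no depth.
- manip.camera_info(name): a dict with "fx", "fy", "cx", "cy" (pixels), "rvec" (rotation vector, rad) and "tvec" (3), from world to camera coordinates, as OpenCV has them. Camera axes: x right, y down, z forward; pixel columns grow to the right and rows downward; lengths in mm; the calibration is good to about 2 mm. A picture is of the moment at which its call begins. camera_info takes no time and is no camera call.
- manip.hand_in(): hands the job in, once; it reports no verdict.
The state is a dict: "t": time; "joint_positions": joint angles; "qvel": joint speeds; "tau": joint torques, N m; "tcp_pos": TCP position; "tool_rot": TCP orientation; "contact_force": force on the tool from outside, world axes, zero at the start; "ft_torque": the same for the moment, N m; "gripper_width": finger opening in mm.
Only numpy, scipy, OpenCV 4.12 (cv2) and the standard library are available. Lean on these libraries where they do the work, as an engineer would, in place of code of your own. Each camera call takes 0.05 s, during which the arm holds its last target.

## Working session

There is one attempt and no reset: what is moved stays moved. The work goes in short steps, Python scripts to look and compute and a shell command to move; the robot and the scene stay as the last step left them, time stands still between calls to the robot, and variables do not carry over. Pictures are saved under pics/ and viewed, and the job is handed in when it is done.

```bash
ls; mkdir -p pics
python3 - <<'E'
from plant import manip
import cv2
o=manip.observe()
for k,v in o.items(): print(k,v)
for n in("side","top"):
    print(n,manip.camera_info(n))
    cv2.imwrite(f"pics/{n}0.png",manip.get_image(n)[:,:,::-1])
E
```

```text
pics
t 0.0
joint_positions [ 1.03397844e+00  1.50986402e-01  1.43801531e+00 -1.78277785e-05
  1.55381017e+00 -1.34003657e-01]
qvel [ 2.34956103e-03 -4.56018114e-04  6.82119246e-05  1.56920212e-04
  7.05210881e-04 -6.29465231e-04]
tau [ 1.05273037e-03 -7.13084650e+01 -5.70845211e+01  8.52748553e-05
  9.20113380e-03 -3.01016871e-05]
tcp_pos [225.31230481 528.76869605 244.6830509 ]
tool_rot [[ 9.19961514e-01 -6.08201287e-04  3.92008217e-01]
 [-3.92008662e-01 -1.05684949e-03  9.19960919e-01]
 [-1.45227729e-04 -9.99999257e-01 -1.21068103e-03]]
contact_force [0.73429192 0.65836624 0.55596408]
ft_torque [-0.04413991 -0.01312951 -0.01760762]
gripper_width 85.08381846165821
side {'fx': 593.2322623183643, 'fy': 593.2322623183643, 'cx': 315.1779061213206, 'cy': 242.57894696627358, 'rvec': array([ 2.37652443,  0.7492106 , -0.24845743]), 'tvec': array([-482.90156067, -160.38329511, 1134.61866443])}
top {'fx': 484.7007036629821, 'fy': 484.7007036629821, 'cx': 329.06917772354865, 'cy': 241.19708167995626, 'rvec': array([ 1.96222575, -2.24796009,  0.24991944]), 'tvec': array([115.76075692, 541.27394443, 795.24476622])}
```

View pics/side0.png

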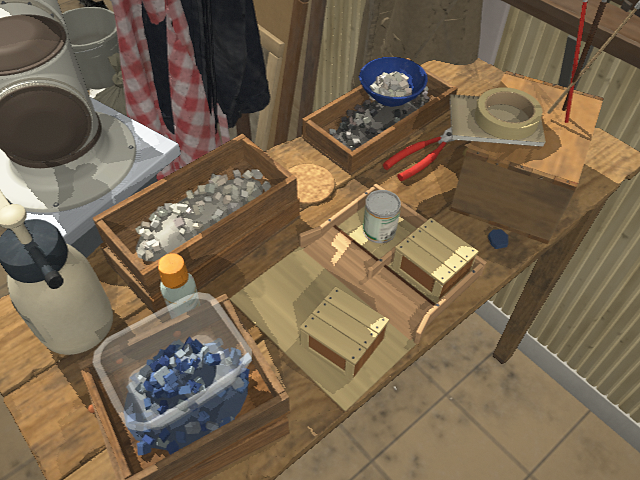

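View pics/top0.png

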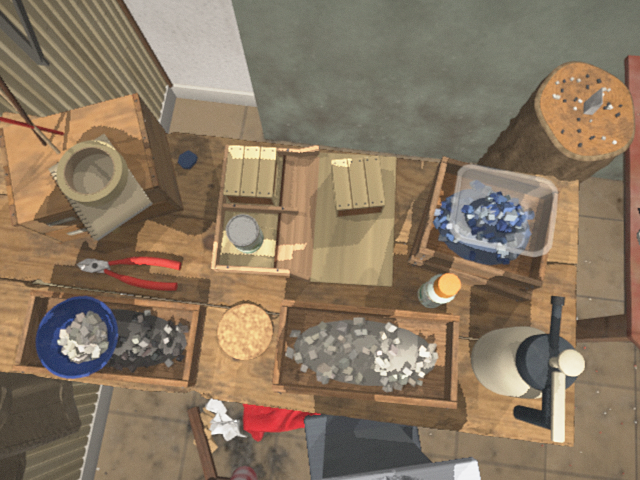

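The far bay holds the docked crate and the tin stands in the near bay (top ~(243,232)). The mat is at top ~(245,331), the loose crate at ~(358,185) and the glue bottle at ~(440,290). I'll zoom in for measurements.

Run:
```python
import cv2
t=cv2.imread('pics/top0.png'); s=cv2.imread('pics/side0.png')
cv2.imwrite('pics/t0z.png',cv2.resize(t[130:300,200:410],None,fx=3.8,fy=3.5,interpolation=cv2.INTER_CUBIC) if 0 else cv2.resize(t[135:285,205:405],None,fx=4,fy=4,interpolation=cv2.INTER_CUBIC))
cv2.imwrite('pics/s0z.png',cv2.resize(s[180:380,290:490],None,fx=3,fy=3,interpolation=cv2.INTER_CUBIC))
```

```text
(no output)
```

View pics/t0z.png

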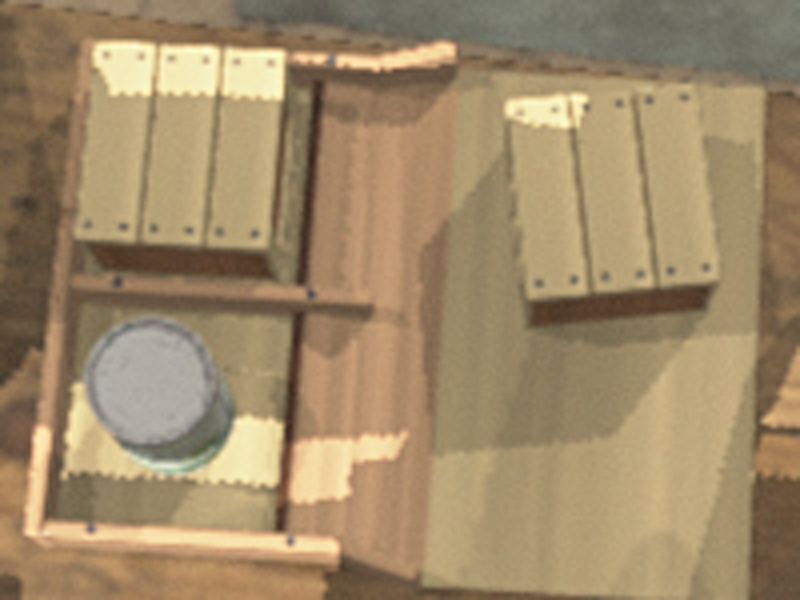

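View pics/s0z.png

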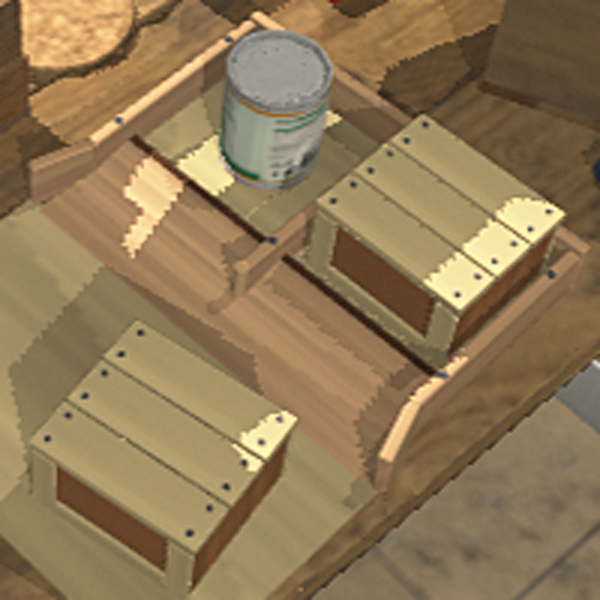

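```bash
cat > h.py <<'E'
import numpy as np,cv2
from plant import manip
from scipy.optimize import least_squares
C={n:manip.camera_info(n) for n in("side","top")}
def K(c): return np.array([[c['fx'],0,c['cx']],[0,c['fy'],c['cy']],[0,0,1]])
def proj(n,P):
    c=C[n]; return cv2.projectPoints(np.array(P,float).reshape(-1,1,3),c['rvec'],c['tvec'],K(c),None)[0].reshape(-1,2)
def ray(n,uv,z):
    c=C[n];R=cv2.Rodrigues(c['rvec'])[0]; o=-R.T@c['tvec']; d=R.T@np.linalg.inv(K(c))@[uv[0],uv[1],1]
    return o+d*(z-o[2])/d[2]
def tr(p,L):
    x,y,a=p; L=np.array(L,float); c,s=np.cos(a),np.sin(a)
    return np.c_[x+c*L[:,0]-s*L[:,1], y+s*L[:,0]+c*L[:,1], L[:,2]]
def fit(obs,p0):
    f=lambda p: np.concatenate([(proj(n,tr(p,L))-np.array(uv)).ravel() for n,L,uv in obs])
    r=least_squares(f,p0,loss='soft_l1'); return r.x,r.fun.reshape(-1,2).round(1)
def grab(name):
    for n in("side","top"): cv2.imwrite(f"pics/{name}_{n}.png",manip.get_image(n)[:,:,::-1])
E
cat > m0.py <<'E'
from h import *
T=lambda a:[(205+u/4,135+v/4) for u,v in a]
S=lambda a:[(290+u/3,180+v/3) for u,v in a]
print('cams',[(-cv2.Rodrigues(C[n]['rvec'])[0].T@C[n]['tvec']).round() for n in C])
d,r=fit([('top',[(-150,-128,3),(0,128,3),(70,-112,18),(70,4,18),(70,112,18)],T([(765,87),(422,585),(318,85),(292,310),(280,525)])),
 ('side',[(70,112,18),(70,-112,18)],S([(135,137),(440,377)]))],[560,200,1.57]); print('dock',d.round(3),r.tolist())
def box(z): return [(44,-48,z),(-44,-48,z),(-44,48,z),(44,48,z)]
c,r=fit([('top',box(59),T([(505,100),(690,85),(718,280),(528,298)])),('side',box(59),S([(297,412),(190,548),(35,437),(140,322)]))],[*ray('top',(358,185),59)[:2],1.6]);print('crate',c.round(3),r.tolist())
s,r=fit([('top',box(64),T([(92,42),(287,48),(272,247),(78,238)])),('side',box(64),S([(565,212),(455,310),(317,205),(422,115)]))],[*ray('top',(250,170),59)[:2],1.6]);print('seated',s.round(3),r.tolist())
print('tin',ray('top',T([(152,382)])[0],80),ray('side',S([(280,70)])[0],80))
print('mat',ray('top',(245,331),5),ray('side',(310,183),5))
print('glue cap',ray('top',(449,285),152),ray('side',(173,262),152))
for z in (34,52): print(z,proj('top',tr(d,[(36,0,z),(36,116,z)])), 'div obs',T([(370,300),(338,550)]))
print('bay_near', tr(d,[(121,58,8),(70,58,18),(121,-58,8)]).round(1))
w=s[:2]-d[:2];a=d[2];print('seated in dock',w@[np.cos(a),np.sin(a)],w@[-np.sin(a),np.cos(a)])
w=c[:2]-d[:2];print('crate in dock',w@[np.cos(a),np.sin(a)],w@[-np.sin(a),np.cos(a)],c[2]-a)
E
python3 m0.py
```

```text
cams [array([ 864., -407.,  796.]), array([365.,  66., 895.])]
dock [619.983  58.051   1.371] [[0.3, -0.0], [0.4, -0.3], [-1.0, -1.7], [0.3, -0.4], [-1.9, 2.5], [-0.8, -0.4], [-0.1, 0.7]]
crate [654.312 -23.2     1.528] [[-1.0, -0.2], [0.3, -0.7], [-0.6, 0.3], [-1.8, 0.2], [0.1, 1.9], [0.7, 0.8], [-3.0, 0.4], [-1.6, -2.0]]
seated [701.406 166.131   1.39 ] [[0.4, -0.7], [-0.7, -0.1], [-0.6, -0.1], [-1.0, 0.0], [-0.5, 0.8], [1.4, 1.0], [-1.6, -0.4], [-1.4, -0.3]]
tin [586.61559236 187.41218651  80.        ] [590.6888296  189.16053834  80.        ]
mat [420.05095994 212.99575961   5.        ] [425.77540172 216.82390811   5.        ]
glue cap [ 437.90064078 -129.45203225  152.        ] [ 441.23721447 -125.45744081  152.        ]
34 [[295.87932633 208.78352112]
 [290.72018097 270.64795024]] div obs [(297.5, 210.0), (289.5, 272.5)]
52 [[295.20321936 205.9453002 ]
 [289.91773636 268.99709631]] div obs [(297.5, 210.0), (289.5, 272.5)]
bay_near [[587.2 188.2   8. ]
 [577.1 138.2  18. ]
 [700.9 165.1   8. ]]
seated in dock 122.11823449122743 -58.29346217443024
crate in dock -72.79671546386255 -49.80685869742457 0.15763945613000274
```

```bash
cat > go.py <<'E'
import sys
from h import *
from scipy.spatial.transform import Rotation as Ro
def go(x,y,z,yaw=None,vert=True,p=None):
    o=manip.observe(); R=np.array(o['tool_rot']); p=np.array(o['tcp_pos']) if p is None else p
    if yaw is None: yaw=np.arctan2(R[1,2],R[0,2])
    zt=np.array([np.cos(yaw),np.sin(yaw),0]); yt=np.array([0,0,-1.]); G=np.c_[np.cross(yt,zt),yt,zt]
    print('t',o['t'],'at',p.round(1),'yaw',np.arctan2(R[1,2],R[0,2]).round(3),'shift',(R.T@(np.array([x,y,z])-p)).round(1),'rot',np.degrees(Ro.from_matrix(R.T@G).as_rotvec()).round(2))
if __name__=='__main__': go(*map(float,sys.argv[1:]))
E
python3 go.py 588 188 200 1.375; python3 go.py 588 188 50 1.375
```

```text
t 0.1 at [225.3 528.8 244.8] yaw 1.168 shift [ 467.3   44.9 -171.3] rot [ 6.000e-02 -1.186e+01 -1.000e-02]
t 0.1 at [225.3 528.8 244.8] yaw 1.168 shift [ 467.3  194.9 -171.2] rot [ 6.000e-02 -1.186e+01 -1.000e-02]
```

```bash
python3 -m creep '[[58,5,-21,0,-1.5,0,0],[117,11,-43,0,-3,0,0],[175,17,-64,0,-4.5,0,0],[233,22,-85,0,-6,0,0],[292,28,-107,0,-7.5,0,0]]' 40; python3 go.py 588 188 150 1.375
```

```text
t: 0.72
tcp_pos: [452.7, 314.9, 217.1]
tool_rot: [[0.964, -0.0, 0.268], [-0.268, -0.0, 0.964], [-0.0, -1.0, -0.0]]
contact_force: [1.4, 1.6, 0.2]
gripper_width: 85.5
t 0.725 at [452.7 314.9 217.1] yaw 1.3 shift [164.4  67.1 -86.1] rot [ 0.01 -4.31 -0.01]
```

```bash
python3 -m creep '[[50,15,-26,0,-1.5,0,0],[100,30,-52,0,-3,0,0],[140,50,-74,0,-4.3,0,0],[164,67,-86,0,-4.3,0,0],[164,67,-86,0,-4.3,0,0]]'; python3 go.py 588 188 50 1.375; python3 -c "
from h import *
grab('a')"
```

```text
t: 1.35
tcp_pos: [586.6, 188.6, 148.3]
tool_rot: [[0.98, -0.003, 0.198], [-0.198, -0.001, 0.98], [-0.003, -1.0, -0.001]]
contact_force: [-0.5, -0.3, -0.1]
gripper_width: 85.2
t 1.35 at [586.6 188.6 148.3] yaw 1.372 shift [ 1.8 98.3 -0.2] rot [ 0.07 -0.19 -0.16]
```

View pics/a_side.png

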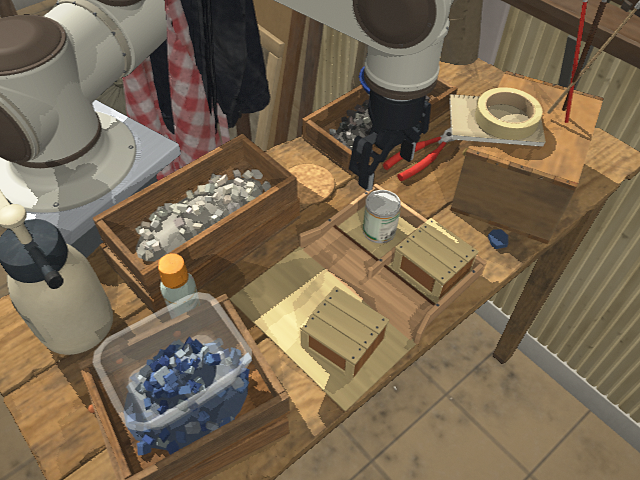

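View pics/a_top.png

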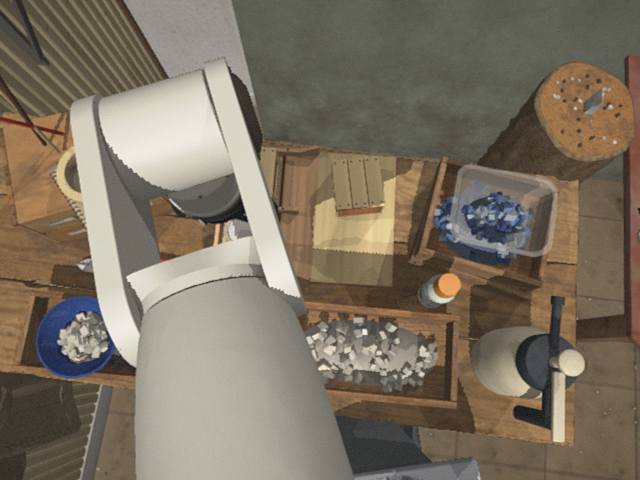

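The side view shows the gripper above the tin (fingers near (367,172) and (405,160); tin top at (382,201)). Descending.

```bash
python3 -c "
from h import *
print(proj('side',[(588,188,80),(587,188.6,148),(587-11,188.6-54,148),(587+11,188.6+54,148)]))"
python3 -m creep '[[1,40,0,0,0,0,0],[1,75,0,0,0,0,0],[1,97,0,0,0,0,0],[1,97,0,0,0,0,0]]'; python3 -m creep '[[0,0,0,0,0,0,1],[0,0,0,0,0,0,1],[0,0,0,0,0,0,1],[0,0,0,0,0,0,1],[0,0,0,0,0,0,1]]' 40
```

```text
[[381.54180374 203.05602759]
 [385.44179957 172.8244868 ]
 [360.65215153 190.81961608]
 [408.96952966 155.74540025]]
t: 1.95
tcp_pos: [586.2, 190.5, 52.7]
tool_rot: [[0.981, -0.002, 0.194], [-0.194, -0.0, 0.981], [-0.002, -1.0, -0.001]]
contact_force: [-0.3, 0.4, 0.2]
gripper_width: 85.3
t: 2.58
tcp_pos: [587.9, 190.0, 55.2]
tool_rot: [[0.981, 0.002, 0.195], [-0.195, 0.001, 0.981], [0.002, -1.0, 0.001]]
contact_force: [-3.3, 2.4, 7.6]
gripper_width: 56.6
```

```bash
python3 -m creep '[[0,-20,0,0,0,0,1],[0,-50,0,0,0,0,1],[0,-80,0,0,0,0,1],[0,-80,0,0,0,0,1]]'; python3 go.py 422 214 60;  python3 -c "
from h import *
grab('b')"
```

```text
t: 3.08
tcp_pos: [588.6, 189.8, 137.5]
tool_rot: [[0.981, 0.005, 0.196], [-0.196, 0.001, 0.981], [0.005, -1.0, 0.002]]
contact_force: [0.7, -0.8, -0.1]
gripper_width: 56.5
t 3.075 at [588.6 189.8 137.5] yaw 1.374 shift [-168.6   76.6   -9. ] rot [-0.11 -0.    0.3 ]
```

View pics/b_side.png

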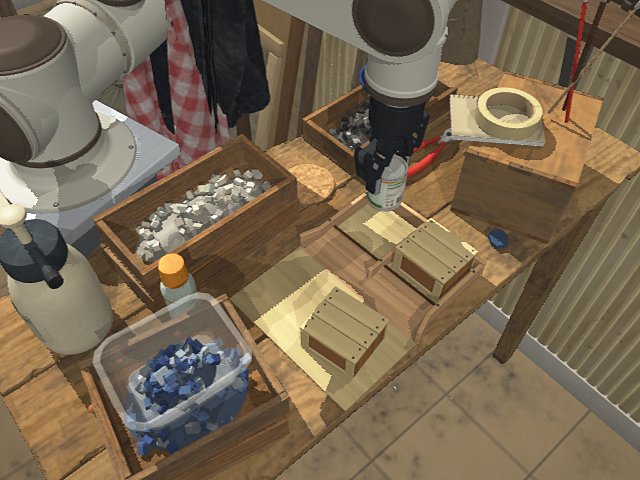

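Tin lifted, upright in the jaws (side ~(385,185)). Moving over the mat.

```bash
python3 -m creep '[[-45,0,-2,0,0,0,1],[-90,0,-5,0,0,0,1],[-135,0,-7,0,0,0,1],[-168,0,-9,0,0,0,1],[-168,0,-9,0,0,0,1]]'; python3 -m creep '[[0,0,0,0,0,0,1],[0,0,0,0,0,0,1]]'; python3 go.py 422 214 52.5 1.375;  python3 -c "
from h import *
grab('c')"
```

```text
t: 3.8
tcp_pos: [418.9, 213.7, 133.1]
tool_rot: [[0.981, -0.001, 0.194], [-0.194, -0.0, 0.981], [-0.001, -1.0, -0.0]]
contact_force: [0.5, -0.2, -1.6]
gripper_width: 56.6
t: 4.05
tcp_pos: [421.4, 213.3, 133.1]
tool_rot: [[0.981, -0.001, 0.196], [-0.196, -0.0, 0.981], [-0.0, -1.0, -0.0]]
contact_force: [0.0, -0.9, -1.3]
gripper_width: 56.5
t 4.05 at [421.4 213.3 133.1] yaw 1.373 shift [ 0.5 80.6  0.8] rot [ 0.02 -0.09 -0.03]
```

View pics/c_side.png

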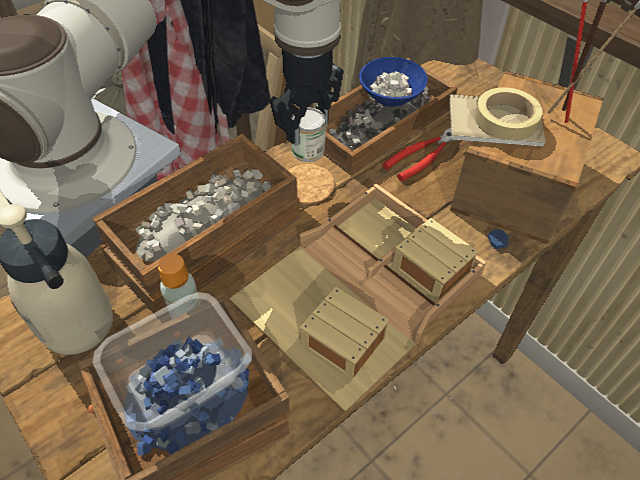

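Tin over the mat, vertical (side ~(310,135), mat at (310,183)). Lowering.

```bash
python3 -m creep '[[0,30,1,0,0,0,1],[0,55,1,0,0,0,1],[0,70,1,0,0,0,1],[0,74,1,0,0,0,1],[0,74,1,0,0,0,1]]'; python3 -m creep '[[0,2,0,0,0,0,1],[0,4,0,0,0,0,1],[0,6,0,0,0,0,1],[0,6,0,0,0,0,1]]'
```

```text
t: 4.78
tcp_pos: [421.4, 214.6, 59.8]
tool_rot: [[0.981, 0.0, 0.196], [-0.196, 0.0, 0.981], [0.0, -1.0, 0.0]]
contact_force: [0.2, -0.6, -1.5]
gripper_width: 56.7
t: 5.28
tcp_pos: [421.0, 214.5, 53.3]
tool_rot: [[0.981, -0.0, 0.196], [-0.196, -0.0, 0.981], [-0.0, -1.0, -0.0]]
contact_force: [-0.4, 0.2, -0.9]
gripper_width: 56.2
```

```bash
python3 -m creep '[[0,1,0,0,0,0,1],[0,1.5,0,0,0,0,1],[0,1.5,0,0,0,0,1]]'; python3 -m creep '[[0,1,0,0,0,0,1],[0,1,0,0,0,0,1]]'
```

```text
t: 5.65
tcp_pos: [421.1, 214.5, 52.2]
tool_rot: [[0.981, 0.0, 0.196], [-0.196, -0.0, 0.981], [0.0, -1.0, -0.0]]
contact_force: [-3.0, -1.1, 6.6]
gripper_width: 56.4
t: 5.9
tcp_pos: [421.2, 214.5, 52.1]
tool_rot: [[0.981, 0.001, 0.195], [-0.195, -0.0, 0.981], [0.001, -1.0, 0.0]]
contact_force: [-10.1, -4.6, 24.7]
gripper_width: 56.5
```

```bash
python3 -m creep '[[0,-1,0,0,0,0,1],[0,-1,0,0,0,0,0.2],[0,-1,0,0,0,0,0.2],[0,-1,0,0,0,0,0.2],[0,-1,0,0,0,0,0.2]]'; python3 -m creep '[[0,-10,0,0,0,0,0.2],[0,-40,0,0,0,0,0.2],[0,-80,0,0,0,0,0.2],[0,-120,0,0,0,0,0.2],[0,-140,0,0,0,0,0.2]]'; python3 -c "
from h import *
grab('d')"
```

```text
t: 6.52
tcp_pos: [421.1, 214.5, 51.8]
tool_rot: [[0.981, -0.0, 0.196], [-0.196, -0.0, 0.981], [-0.0, -1.0, -0.0]]
contact_force: [-0.5, -0.0, -1.1]
gripper_width: 68.4
t: 7.15
tcp_pos: [421.5, 214.7, 194.8]
tool_rot: [[0.981, 0.003, 0.196], [-0.196, 0.001, 0.981], [0.003, -1.0, 0.001]]
contact_force: [0.5, 0.5, 0.8]
gripper_width: 68.4
```

View pics/d_side.png

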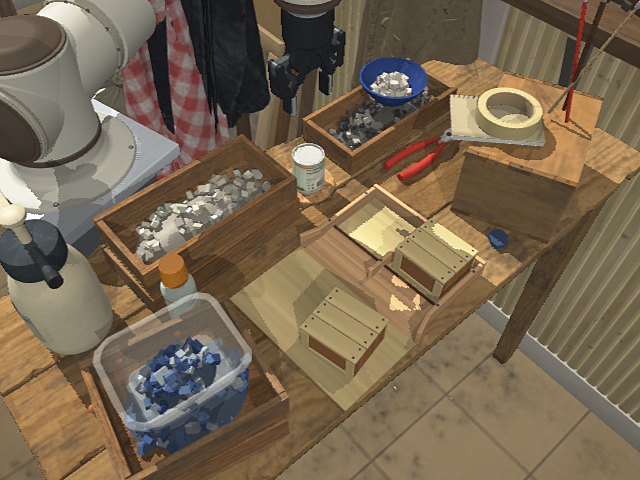

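Tin is standing upright on the mat (top at (309,155), base (310,188)). Next: to the far side of the loose crate, with jaws aligned to the dock.

```bash
python3 go.py 735 -40 180 1.375
```

```text
t 7.25 at [421.9 214.8 194.7] yaw 1.374 shift [ 356.9   15.6 -188.6] rot [-0.11 -0.06  0.21]
```

```bash
python3 -m creep '[[50,0,-26,0,0,0,0.47],[100,0,-52,0,0,0,0.47],[150,4,-79,0,0,0,0.47],[200,8,-105,0,0,0,0.47],[250,10,-132,0,0,0,0.47]]' 100;python3 -m creep '[[50,2,-26,0,0,0,0.47],[80,4,-42,0,0,0,0.47],[107,5,-57,0,0,0,0.47],[107,5,-57,0,0,0,0.47]]'; python3 go.py 735 -40 32 1.375;  python3 -c "
from h import *
grab('e')"
```

```text
t: 7.88
tcp_pos: [641.4, 34.8, 180.8]
tool_rot: [[0.981, -0.001, 0.196], [-0.196, 0.0, 0.981], [-0.001, -1.0, -0.0]]
contact_force: [0.1, 0.7, 0.4]
gripper_width: 45.5
t: 8.38
tcp_pos: [734.8, -42.2, 174.9]
tool_rot: [[0.98, -0.002, 0.197], [-0.197, 0.0, 0.98], [-0.002, -1.0, -0.0]]
contact_force: [-0.9, 0.3, -0.2]
gripper_width: 45.0
t 8.375 at [734.8 -42.2 174.9] yaw 1.372 shift [1.000e-01 1.429e+02 2.300e+00] rot [ 0.02 -0.15 -0.12]
```

View pics/e_side.png

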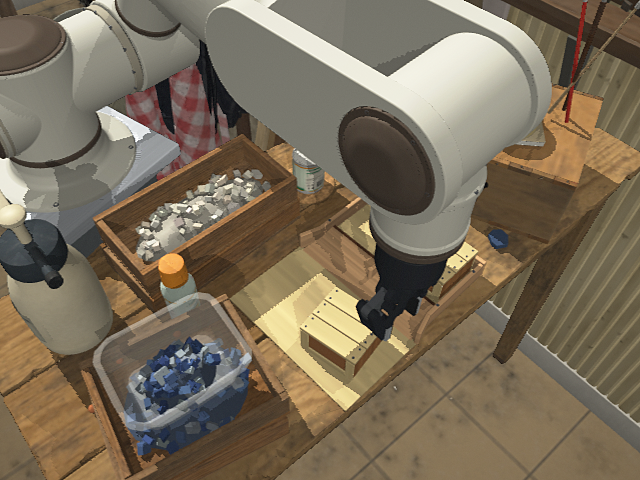

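View pics/e_top.png

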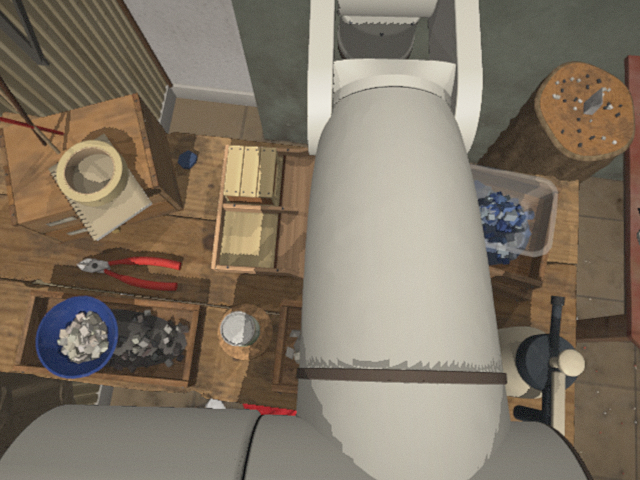

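The gripper is just beyond the crate's far face (fingers at side ~(372,315), crate top centre ~(343,322)). The tin also shows well within the mat in the top view at (239,329). Lowering, then pushing toward the robot.

```bash
python3 -m creep '[[0,40,2,0,0,0,0.47],[0,80,2,0,0,0,0.47],[0,115,2,0,0,0,0.47],[0,141,2,0,0,0,0.47],[0,141,2,0,0,0,0.47]]'; python3 -m creep '[[-8,0,0,0,0,0,0.47],[-14,0,0,0,0,0,0.47],[-20,0,0,0,0,0,0.47],[-26,0,0,0,0,0,0.47],[-32,0,0,0,0,0,0.47]]'
```

```text
t: 9.1
tcp_pos: [733.0, -37.8, 34.1]
tool_rot: [[0.981, -0.004, 0.195], [-0.195, 0.001, 0.981], [-0.004, -1.0, -0.0]]
contact_force: [-0.3, -0.3, 1.5]
gripper_width: 45.3
t: 9.72
tcp_pos: [703.6, -32.8, 36.9]
tool_rot: [[0.981, 0.002, 0.196], [-0.196, -0.001, 0.981], [0.002, -1.0, -0.0]]
contact_force: [4.4, -2.9, 3.7]
gripper_width: 45.2
```

```bash
python3 -m creep '[[-7,0,0,0,0,0,0.47],[-14,0,0,0,0,0,0.47],[-21,0,0,0,0,0,0.47],[-28,0,0,0,0,0,0.47],[-35,0,0,0,0,0,0.47]]';python3 -m creep '[[-8,0,0,0,0,0,0.47],[-16,0,0,0,0,0,0.47],[-24,0,0,0,0,0,0.47],[-32,0,0,0,0,0,0.47],[-32,0,0,0,0,0,0.47]]'; python3 -c "
from h import *
grab('f')"
```

```text
t: 10.35
tcp_pos: [669.3, -25.7, 36.9]
tool_rot: [[0.981, 0.003, 0.196], [-0.196, -0.0, 0.981], [0.003, -1.0, 0.0]]
contact_force: [5.4, -1.3, 3.7]
gripper_width: 45.3
t: 10.98
tcp_pos: [637.2, -19.2, 36.4]
tool_rot: [[0.981, 0.0, 0.196], [-0.196, -0.0, 0.981], [0.0, -1.0, -0.0]]
contact_force: [0.3, -0.7, 0.6]
gripper_width: 45.4
```

View pics/f_side.png

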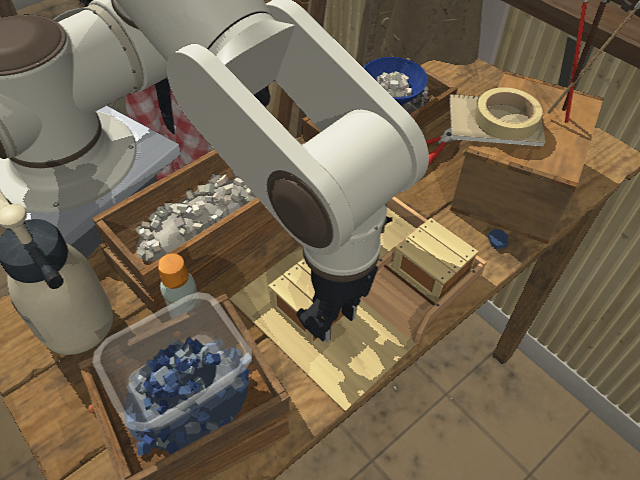

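View pics/f_top.png

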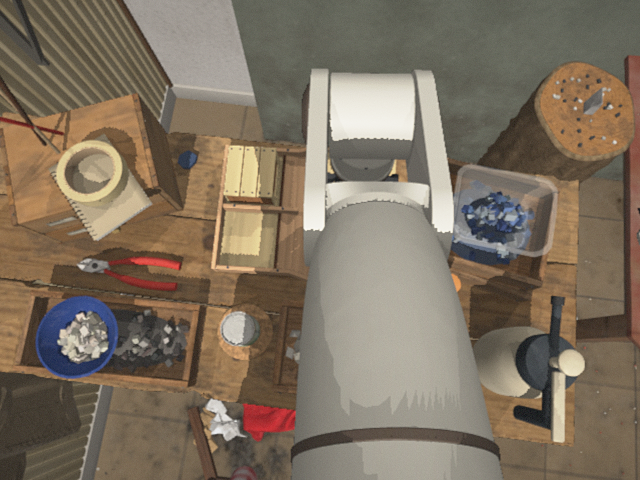

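```bash
python3 -m creep '[[-7,0,0,0,0,0,0.47],[-14,0,0,0,0,0,0.47],[-21,0,0,0,0,0,0.47],[-28,0,0,0,0,0,0.47],[-28,0,0,0,0,0,0.47]]';python3 -m creep '[[20,0,0,0,0,0,0.47],[40,-30,0,0,0,0,0.47],[40,-80,0,0,0,0,0.47],[40,-120,0,0,0,0,0.47],[40,-140,0,0,0,0,0.47]]'; python3 -m creep '[[50,0,0,0,0,0,0.47],[100,0,0,0,0,0,0.47],[130,0,0,0,0,0,0.47]]';python3 -c "
from h import *
grab('g')"
```

```text
t: 11.7
tcp_pos: [609.3, -13.7, 35.8]
tool_rot: [[0.981, -0.001, 0.196], [-0.196, 0.0, 0.981], [-0.001, -1.0, -0.0]]
contact_force: [-0.1, -0.2, 0.3]
gripper_width: 45.6
t: 12.32
tcp_pos: [649.5, -21.7, 177.8]
tool_rot: [[0.981, 0.001, 0.196], [-0.196, -0.0, 0.981], [0.001, -1.0, 0.0]]
contact_force: [0.4, 0.1, -0.3]
gripper_width: 45.3
t: 12.7
tcp_pos: [777.9, -47.5, 173.8]
tool_rot: [[0.981, -0.002, 0.196], [-0.196, 0.0, 0.981], [-0.002, -1.0, -0.0]]
contact_force: [0.1, -0.7, -0.1]
gripper_width: 45.1
```

View pics/g_side.png

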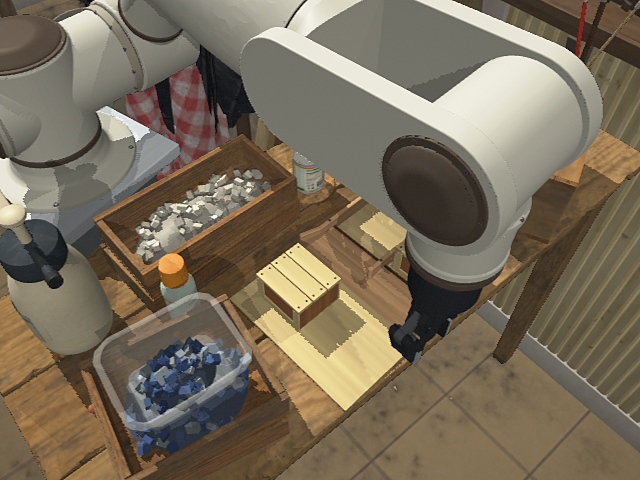

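View pics/g_top.png

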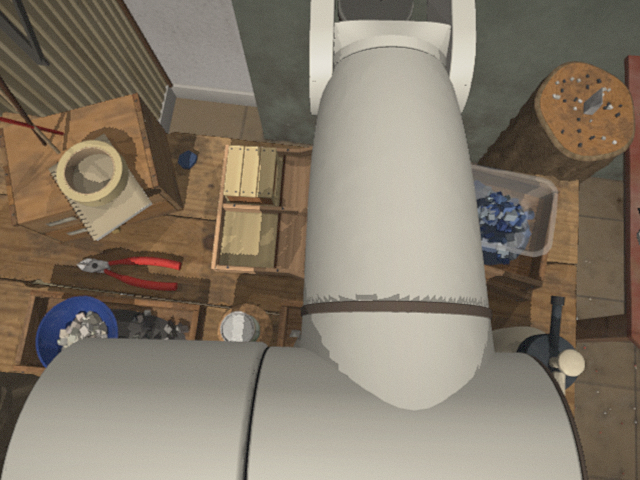

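The crate moved into the near lane and looks aligned (side centre ~(298,280)). Zooming to measure.

Run:
```python
import cv2
s=cv2.imread('pics/g_side.png')
cv2.imwrite('pics/gz.png',cv2.resize(s[190:340,220:420],None,fx=4,fy=4,interpolation=cv2.INTER_CUBIC))
```

```text
(no output)
```

View pics/gz.png

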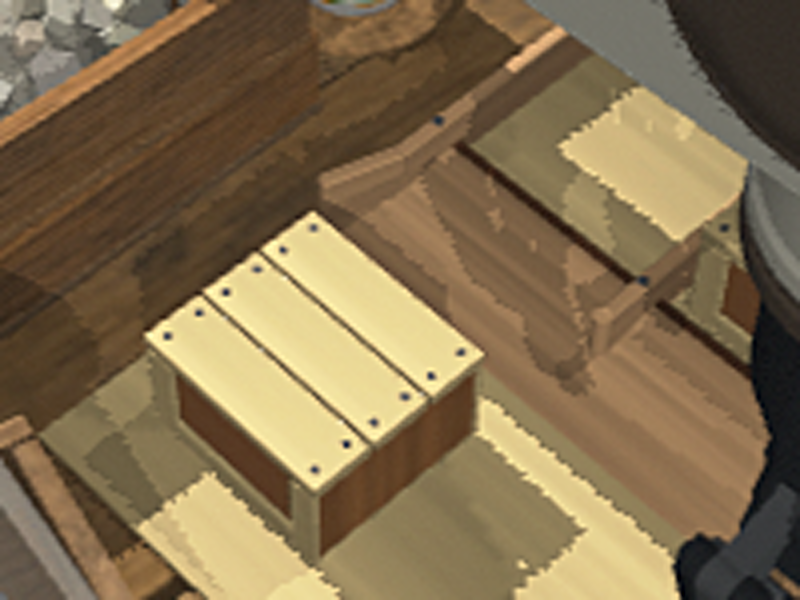

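```bash
cat > m1.py <<'E'
from h import *
d=np.array([619.983,58.051,1.371])
S=lambda a:[(220+u/4,190+v/4) for u,v in a]
L=[(44,48,59),(44,-48,59),(-44,-48,59),(-44,48,59),(-44,-48,3),(44,-48,3)]
c,r=fit([('side',L,S([(315,210),(484,353),(318,490),(145,335),(320,556),(475,430)]))],[600,0,1.4]);print('crate side',c.round(3),r.tolist())
for dd in (d,):
    w=c[:2]-dd[:2];a=dd[2];print('in dock',w@[np.cos(a),np.sin(a)],w@[-np.sin(a),np.cos(a)],c[2]-a)
P=[(70,112,18),(36,0,34),(0,127,34),(36,4,34),(36,-4,34)]
print((proj('side',tr(d,P))-[220,190])*4)
# side-only dock
S0=lambda a:[(290+u/3,180+v/3) for u,v in a]
d2,r=fit([('side',[(70,112,18),(70,-112,18),(36,0,34)],S0([(135,137),(440,377)])+S([(603,315)]))],d);print('dock side-only',d2.round(3),r.tolist())
w=c[:2]-d2[:2];a=d2[2];print('in dock',w@[np.cos(a),np.sin(a)],w@[-np.sin(a),np.cos(a)],c[2]-a)
E
python3 m1.py
```

```text
crate side [553.131   5.931   1.381] [[-0.7, -0.7], [0.6, -0.6], [-0.2, -0.1], [-0.4, -0.4], [-0.2, 2.8], [1.3, 0.4]]
in dock -64.35175302431509 55.178044113457986 0.010351304737106881
[[456.67349753 140.89241001]
 [596.96459544 318.6156405 ]
 [311.91819615 185.14580113]
 [589.5727635  312.63594005]
 [604.38438846 324.61796035]]
dock side-only [620.61   59.614   1.372] [[-0.1, -0.8], [0.8, 0.1], [-0.7, 0.4]]
in dock -65.97346843151576 55.524494104025216 0.009718876562718082
```

Crate sits at dock (-65, +55.5) with yaw +0.01 — lane half-play 6 mm, so good. Now going behind it, with the jaws turned across the dock.

```bash
python3 go.py 538 -60 174 -0.198; python3 -c "
from h import *
print(manip.observe()['joint_positions'].round(2))"
```

```text
t 12.8 at [778.1 -47.8 172.8] yaw 1.373 shift [-233.1   -0.5  -59. ] rot [ 0.15 90.04 -0.13]
[-0.16  0.62  0.95 -0.    1.58 -1.53]
```

```bash
python3 -m creep '[[-26,0,-7,0,10,0,0.47],[-52,0,-14,0,20,0,0.47],[-78,0,-20,0,30,0,0.47],[-104,0,-26,0,40,0,0.47],[-130,0,-33,0,50,0,0.47]]'; python3 go.py 538 -60 174 -0.198
```

```text
t: 13.42
tcp_pos: [641.0, -53.7, 175.1]
tool_rot: [[0.476, -0.002, 0.88], [-0.88, 0.0, 0.476], [-0.001, -1.0, -0.001]]
contact_force: [1.1, -1.0, 0.9]
gripper_width: 45.5
t 13.425 at [641.  -53.7 175.1] yaw 0.496 shift [-43.5   1.2 -93.6] rot [ 9.000e-02  3.975e+01 -3.000e-02]
```

```bash
python3 -m creep '[[-11,0,-24,0,10,0,0.47],[-22,0,-48,0,20,0,0.47],[-33,0,-72,0,30,0,0.47],[-43,0,-93,0,39.8,0,0.47],[-43,0,-93,0,39.8,0,0.47]]'; python3 -m creep '[[0,0,0,0,0,0,0.47]]'; python3 go.py 538 -60 36 -0.198;  python3 -c "
from h import *
grab('i')"
```

```text
t: 14.05
tcp_pos: [538.9, -60.8, 175.6]
tool_rot: [[-0.194, -0.001, 0.981], [-0.981, 0.0, -0.194], [0.0, -1.0, -0.001]]
contact_force: [0.0, -0.1, -0.5]
gripper_width: 45.6
t: 14.18
tcp_pos: [540.5, -60.9, 175.7]
tool_rot: [[-0.19, -0.0, 0.982], [-0.982, 0.0, -0.19], [0.0, -1.0, -0.0]]
contact_force: [1.1, 0.2, -0.4]
gripper_width: 45.2
t 14.175 at [540.5 -60.9 175.7] yaw -0.191 shift [ -0.4 139.7  -2.6] rot [0.01 0.39 0.  ]
```

View pics/i_side.png

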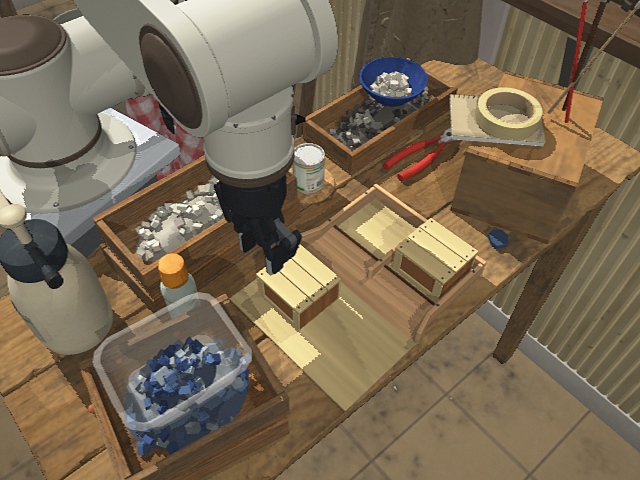

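View pics/i_top.png

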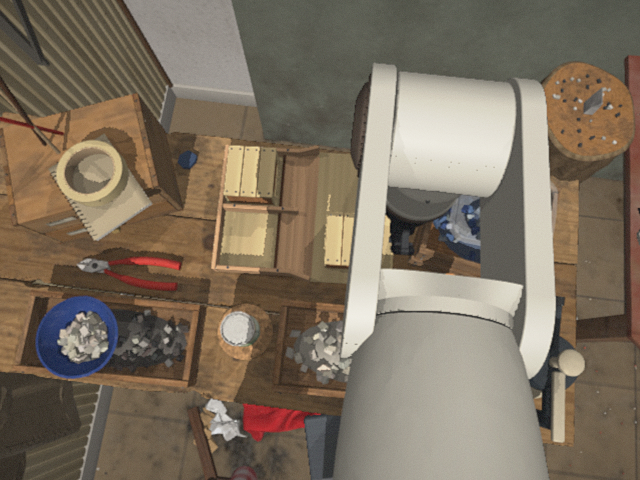

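Gripper is just behind the crate (fingers at side ~(275,258)). Bottle and boxes are clear; the tin still stands. Lowering behind the crate.

```bash
python3 -m creep '[[3,35,-2,0,0.4,0,0.47],[3,70,-2,0,0.4,0,0.47],[3,105,-2,0,0.4,0,0.47],[1,138,-2,0,0.4,0,0.47],[0,138,-2,0,0.4,0,0.47]]'; python3 -c "
from h import *
grab('j')"
```

```text
t: 14.9
tcp_pos: [537.6, -60.2, 35.7]
tool_rot: [[-0.198, -0.004, 0.98], [-0.98, 0.001, -0.198], [-0.0, -1.0, -0.005]]
contact_force: [1.0, 0.3, 1.1]
gripper_width: 45.4
```

View pics/j_side.png

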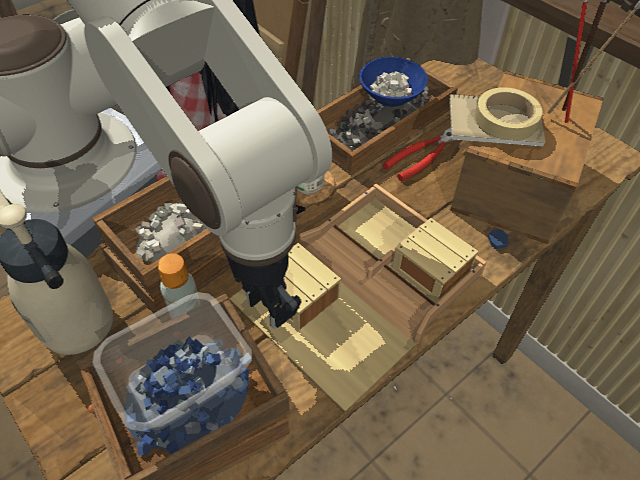

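Fingers are down behind the crate with no contact force. Pushing.

```bash
python3 -m creep '[[-7,0,0,0,0,0,0.47],[-13,0,0,0,0,0,0.47],[-19,0,0,0,0,0,0.47],[-25,0,-0.5,0,0,0,0.47],[-31,0,-1,0,0,0,0.47]]';python3 -m creep '[[-6,0,0,0,0,0,0.47],[-12,0,-0.5,0,0,0,0.47],[-18,0,-1,0,0,0,0.47],[-24,0,-1,0,0,0,0.47]]'; python3 -c "
from h import *
grab('k')"
```

```text
t: 15.62
tcp_pos: [544.5, -30.2, 39.0]
tool_rot: [[-0.199, 0.002, 0.98], [-0.98, -0.001, -0.199], [0.001, -1.0, 0.002]]
contact_force: [-0.2, -5.6, 6.1]
gripper_width: 45.3
t: 16.12
tcp_pos: [548.1, -6.5, 38.8]
tool_rot: [[-0.199, 0.001, 0.98], [-0.98, -0.001, -0.199], [0.001, -1.0, 0.002]]
contact_force: [-2.3, -8.4, 3.5]
gripper_width: 45.1
```

View pics/k_side.png

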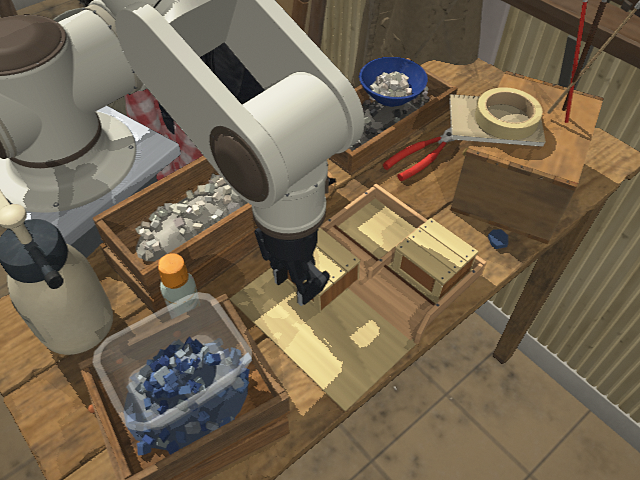

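View pics/k_top.png

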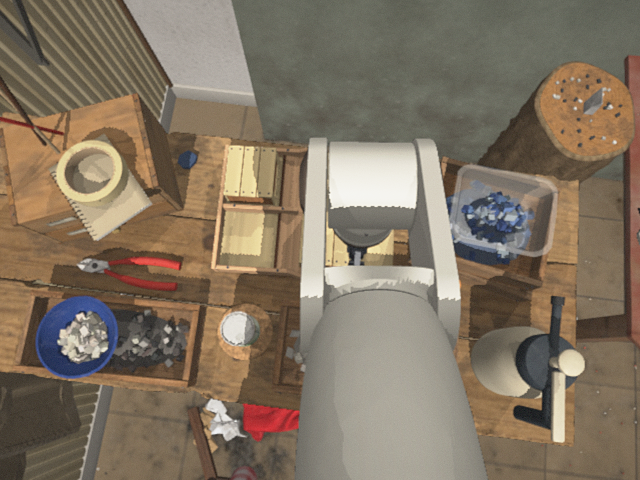

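```bash
python3 -m creep '[[-6,0,0,0,0,0,0.47],[-12,0,0,0,0,0,0.47],[-18,0,0,0,0,0,0.47],[-24,-1,0,0,0,0,0.47]]';python3 -m creep '[[-6,0,0,0,0,0,0.47],[-12,-1,0,0,0,0,0.47],[-18,-1,0,0,0,0,0.47],[-24,-2,0,0,0,0,0.47]]'; python3 -c "
from h import *
grab('l')"
```

```text
t: 16.73
tcp_pos: [552.4, 17.1, 39.1]
tool_rot: [[-0.199, 0.0, 0.98], [-0.98, -0.001, -0.199], [0.001, -1.0, 0.0]]
contact_force: [-0.6, -4.3, -0.9]
gripper_width: 45.6
t: 17.23
tcp_pos: [557.2, 41.0, 40.9]
tool_rot: [[-0.199, -0.0, 0.98], [-0.98, -0.0, -0.199], [0.0, -1.0, -0.0]]
contact_force: [-0.9, -4.2, 1.1]
gripper_width: 45.6
```

View pics/l_side.png

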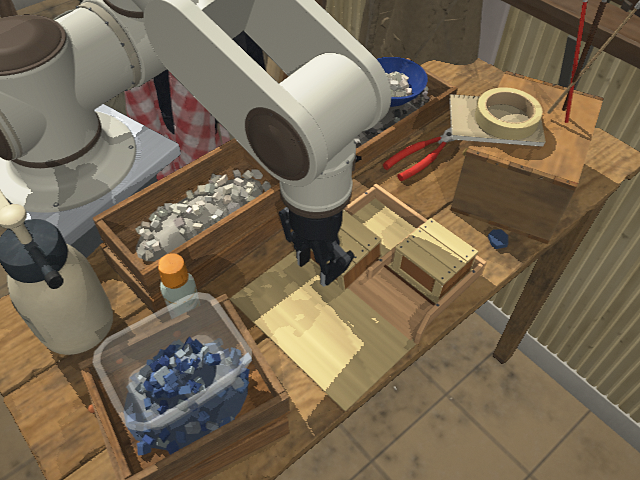

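Crate is climbing straight (side, at ~(350,250)) with ~4 N. I continue with rising fingers.

```bash
python3 -m creep '[[-6,-1,0,0,0,0,0.47],[-12,-2,0,0,0,0,0.47],[-18,-3,0,0,0,0,0.47],[-24,-5,0,0,0,0,0.47]]';python3 -m creep '[[-6,-2,0,0,0,0,0.47],[-12,-4,0,0,0,0,0.47],[-18,-6,0,0,0,0,0.47]]'; python3 -c "
from h import *
grab('m')"
```

```text
t: 17.82
tcp_pos: [562.2, 63.8, 46.3]
tool_rot: [[-0.199, 0.0, 0.98], [-0.98, -0.001, -0.199], [0.001, -1.0, 0.001]]
contact_force: [-1.8, -9.8, 6.1]
gripper_width: 45.2
t: 18.2
tcp_pos: [565.6, 82.0, 52.0]
tool_rot: [[-0.199, 0.0, 0.98], [-0.98, -0.0, -0.199], [0.0, -1.0, 0.0]]
contact_force: [-0.4, -4.3, 2.2]
gripper_width: 45.3
```

View pics/m_side.png

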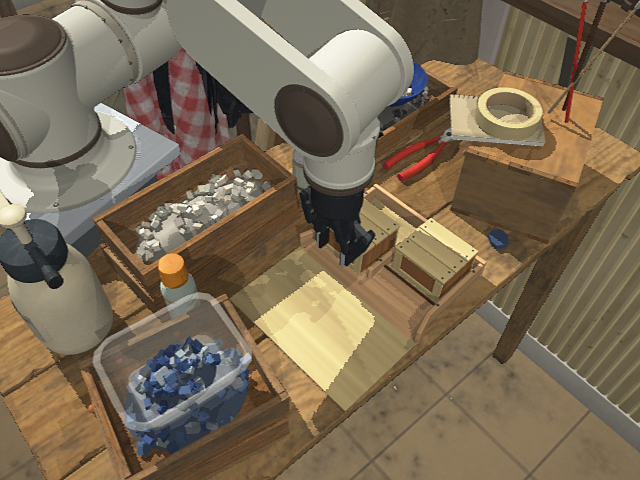

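```bash
python3 -m creep '[[-6,-2,0,0,0,0,0.47],[-12,-4,0,0,0,0,0.47],[-18,-6,0,0,0,0,0.47],[-24,-7,0,0,0,0,0.47]]'; python3 -c "
from h import *
grab('n')"
```

```text
t: 18.8
tcp_pos: [570.3, 105.9, 58.8]
tool_rot: [[-0.199, -0.0, 0.98], [-0.98, 0.0, -0.199], [0.0, -1.0, -0.0]]
contact_force: [-0.8, -2.0, -0.9]
gripper_width: 45.8
```

View pics/n_side.png

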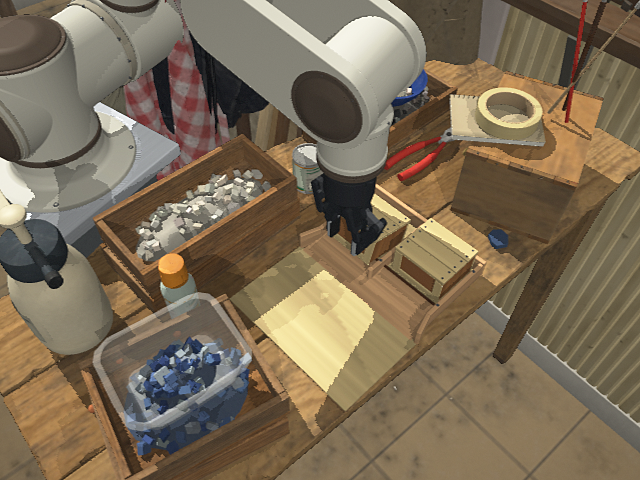

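Crate has tipped over the lip toward the bay; r≈47. Continuing at level.

```bash
python3 -m creep '[[-6,0,0,0,0,0,0.47],[-12,1,0,0,0,0,0.47],[-18,2,0,0,0,0,0.47],[-24,3,0,0,0,0,0.47],[-24,3,0,0,0,0,0.47]]'; python3 -m creep '[[-3,0,0,0,0,0,0.47],[-3,0,0,0,0,0,0.47]]'; python3 -c "
from h import *
grab('o')"
```

```text
t: 19.52
tcp_pos: [575.2, 129.5, 55.8]
tool_rot: [[-0.198, 0.0, 0.98], [-0.98, 0.0, -0.198], [-0.0, -1.0, 0.0]]
contact_force: [-0.4, 1.1, 0.1]
gripper_width: 45.1
t: 19.77
tcp_pos: [575.7, 131.8, 55.8]
tool_rot: [[-0.199, -0.0, 0.98], [-0.98, -0.0, -0.199], [0.0, -1.0, -0.0]]
contact_force: [-0.2, -2.6, -1.8]
gripper_width: 45.4
```

View pics/o_side.png

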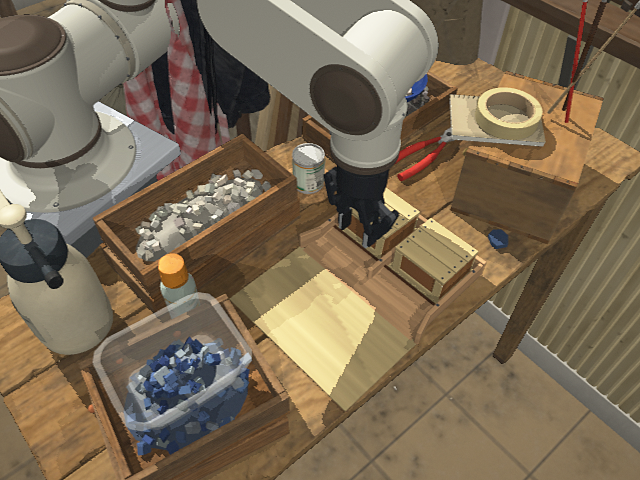

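```bash
python3 -m creep '[[-2,0,0,0,0,0,0.47],[-4,0,0,0,0,0,0.47],[-5,0,0,0,0,0,0.47]]'; python3 -m creep '[[12,0,0,0,0,0,0.47],[30,-30,0,0,0,0,0.47],[60,-80,0,0,0,0,0.47],[100,-120,0,0,0,0,0.47],[120,-140,0,0,0,0,0.47]]';  python3 -c "
from h import *
grab('p')"
python3 - <<'E'
import cv2
s=cv2.imread('pics/p_side.png')
cv2.imwrite('pics/pz.png',cv2.resize(s[150:300,290:490],None,fx=4,fy=4,interpolation=cv2.INTER_CUBIC))
E
```

```text
t: 20.25
tcp_pos: [576.7, 136.8, 55.9]
tool_rot: [[-0.199, -0.0, 0.98], [-0.98, -0.0, -0.199], [0.0, -1.0, -0.0]]
contact_force: [-1.0, -2.8, -1.1]
gripper_width: 45.3
t: 20.88
tcp_pos: [552.8, 17.0, 198.5]
tool_rot: [[-0.2, 0.003, 0.98], [-0.98, -0.0, -0.2], [-0.0, -1.0, 0.003]]
contact_force: [1.1, 0.2, -0.1]
gripper_width: 45.3
```

View pics/pz.png

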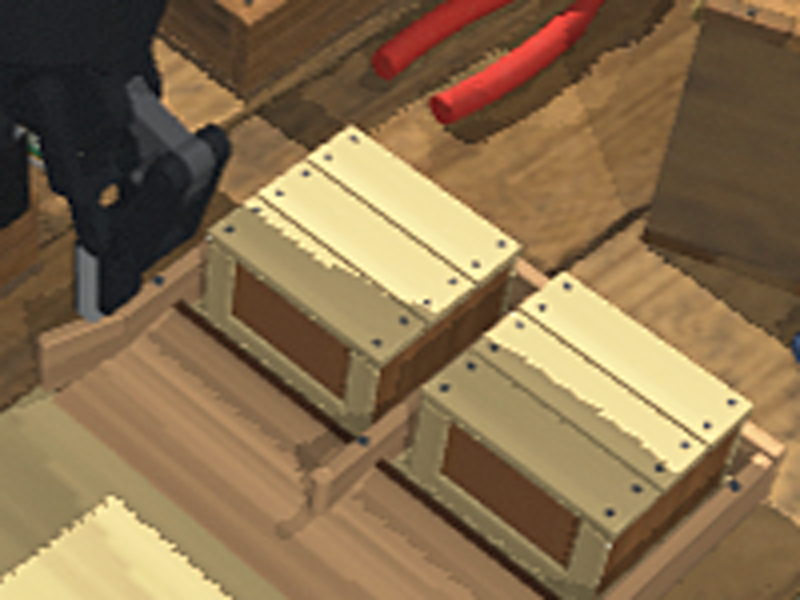

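View pics/p_top.png

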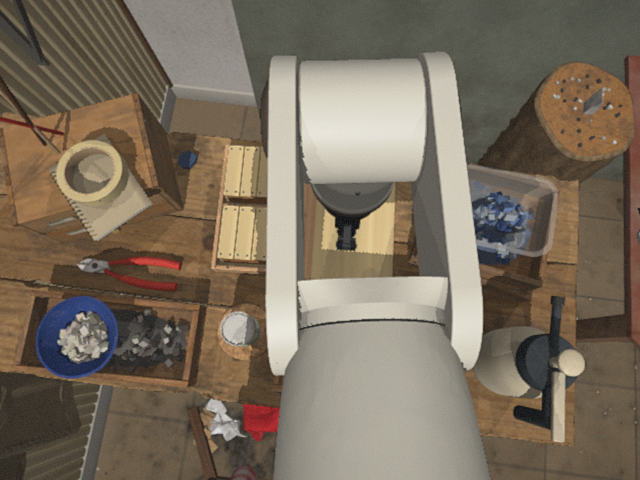

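The crate lies behind the lip with floor visible behind it, parallel to the docked crate. Raising the arm clear and verifying flatness, tin, bottle and the docked crate.

```bash
python3 -m creep '[[40,-20,40,0,0,0,0.47],[80,-40,80,0,0,0,0.47],[120,-60,120,0,0,0,0.47],[120,-60,120,0,0,0,0.47]]'; python3 -m creep '[[0,0,0,0,0,0,0.47],[0,0,0,0,0,0,0.47]]'
python3 - <<'E'
from h import *
grab('q')
def box(z): return [(44,48,z),(44,-48,z),(-44,-48,z),(-44,48,z)]
S=lambda a:[(290+u/4,150+v/4) for u,v in a]
for z in (64,69,74):
    for nm,q in (('new',[(350,125),(522,246),(375,362),(205,236)]),('seated',[(568,270),(750,403),(605,532),(418,392)])):
        c,r=fit([('side',box(z),S(q))],[600,190,1.38]); d=np.array([620.61,59.614,1.372]); w=c[:2]-d[:2];a=d[2]
        print(z,nm,c.round(3),'rms',np.sqrt((r**2).mean()).round(2),'dock',(w@[np.cos(a),np.sin(a)]).round(1),(w@[-np.sin(a),np.cos(a)]).round(1))
i=[cv2.imread(f'pics/q_{n}.png') for n in('side','top')]
cv2.imwrite('pics/q.png',np.hstack([cv2.resize(x,(400,300),interpolation=cv2.INTER_AREA) for x in i]))
E
```

```text
t: 21.48
tcp_pos: [648.0, -125.1, 255.0]
tool_rot: [[-0.202, -0.0, 0.979], [-0.979, -0.0, -0.202], [0.0, -1.0, 0.0]]
contact_force: [-0.3, 1.2, -1.7]
gripper_width: 45.2
t: 21.72
tcp_pos: [646.1, -121.1, 255.3]
tool_rot: [[-0.198, -0.001, 0.98], [-0.98, 0.0, -0.198], [-0.0, -1.0, -0.001]]
contact_force: [0.3, 0.3, -0.5]
gripper_width: 45.3
64 new [588.332 187.572   1.373] rms 0.57 dock 119.1 56.9
64 seated [700.82  167.792  -4.926] rms 0.97 dock 121.9 -57.3
69 new [590.175 183.536   1.373] rms 0.63 dock 115.5 54.3
69 seated [701.934 163.964  -4.926] rms 1.05 dock 118.4 -59.1
74 new [592.009 179.469   1.372] rms 0.75 dock 111.8 51.7
74 seated [703.056 160.151  -4.927] rms 1.16 dock 114.8 -61.0
```

View pics/q_side.png

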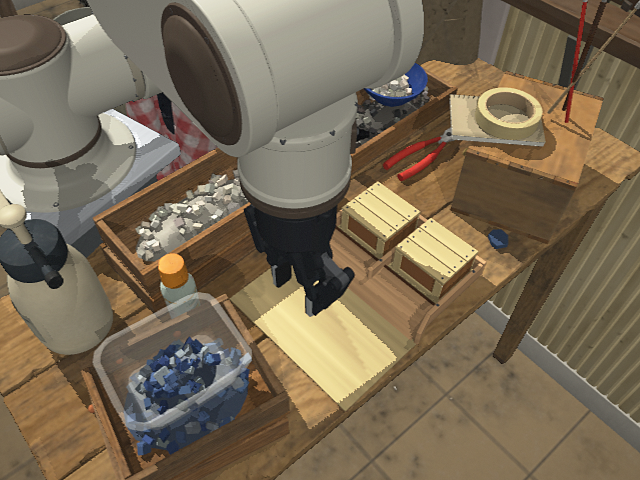

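View pics/q_top.png

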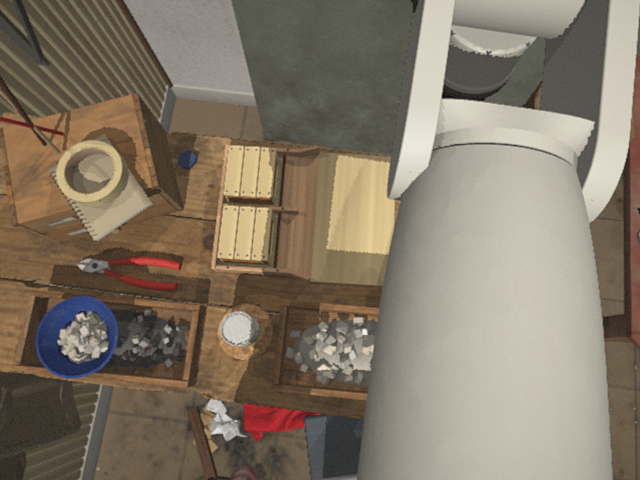

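Both crates lie flat and parallel in their bays: top view (243,233) and (251,172). The tin is upright inside the mat at (240,329), and the bottle cap is unmoved at side (173,268). Handing in.

```bash
python3 -c "
from plant import manip
print(manip.hand_in())"
```

```text
the job is handed in; nothing more can be done
None
```

I moved the tin from the near bay and stood it upright on the cork mat. I then pushed the loose crate into the near lane, squared it up, and pushed it up the ramp and over the lip into the bay. The job was handed in at about 22 s.

**Last checks, from the final pictures:**
- **Loose crate:** it lies flat at dock (119, 57), with its rear edge about 5 mm behind the lip. Its yaw is within 0.01 rad of the dock's.
- **Docked crate:** its top corners are within about 1.5 px of where they started, so I take it as unmoved.
- **Tin:** upright and well inside the mat.
- **Glue bottle:** standing where it was.
- **Forces:** the end-of-move readings stayed below 15 N, apart from about 27 N when setting the tin down.

**What disagreed:** the two cameras differed by 3–7 mm on absolute positions, more than the stated 2 mm calibration. The final crate position comes from the side camera alone, checked against the dock as that camera sees it. No check failed.

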